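Test the mould case's spring latches and tag the stiff one

TASK

Test the three spring latches on the mould case: press each thumb pad straight down until it clicks and stays down. One latch is too stiff: if a pad has not given way at about 15 N, keep that push for a second, force it no further (never press a latch with more than 22 N), let it come back up, and drop the steel ring tag over that latch's pin so that it lies flat on the boss. Finish with the two sound latches clicked down and everything else left where it was.

Things in the scene. Friction and masses are not known exactly. Their poses are not given: they have to be found in the camera images.
- case: Closed plywood mould case, fixed to the bench, 200 x 370 x 80 mm high; origin under its centre, its z up, x to the hinge side (away from the robot). The three latches stand in a row on its flat top, 110 mm apart along its y, all facing as the case does.
- latch_a: One of three look-alike steel spring latches, fixed on top of the case. Origin: the centre of its base plate's underside below the pin, on the case's top; x as the case's x, z up. Thumb pad: 30 x 30 mm flat top, centred at x = -60 mm, y = 0, its top 70 mm above the origin when up; it slides straight down into a 40 x 40 mm housing whose top is at 24 mm. Boss: 30 mm across, top 30 mm above the origin, on the z axis; from it a tag pin 10 mm across rises to 55 mm.
- latch_a_pin (a point): The centre of the tip of that latch's tag pin, 55 mm above the latch's origin.
- latch_a_pad (a joint): How far that latch's thumb pad is pressed down, m: 0 up (shut). The force rises over the first 7 mm or so, then falls; past about 14 mm the latch snaps down by itself and stays at about 33 mm (released); pushing beyond that meets a rising spring buffer, hard stop at 38 mm. A sound latch gives way at 4 to 9 N; the too-stiff one would need over 25 N and has sunk only 2 to 3 mm at 15 N; it springs back up when let go. Which is which cannot be seen.
- latch_b: One of three look-alike steel spring latches, fixed on top of the case. Origin: the centre of its base plate's underside below the pin, on the case's top; x as the case's x, z up. Thumb pad: 30 x 30 mm flat top, centred at x = -60 mm, y = 0, its top 70 mm above the origin when up; it slides straight down into a 40 x 40 mm housing whose top is at 24 mm. Boss: 30 mm across, top 30 mm above the origin, on the z axis; from it a tag pin 10 mm across rises to 55 mm.
- latch_b_pin (a point): The centre of the tip of that latch's tag pin, 55 mm above the latch's origin.
- latch_b_pad (a joint): How far that latch's thumb pad is pressed down, m: 0 up (shut). The force rises over the first 7 mm or so, then falls; past about 14 mm the latch snaps down by itself and stays at about 33 mm (released); pushing beyond that meets a rising spring buffer, hard stop at 38 mm. A sound latch gives way at 4 to 9 N; the too-stiff one would need over 25 N and has sunk only 2 to 3 mm at 15 N; it springs back up when let go. Which is which cannot be seen.
- latch_c: One of three look-alike steel spring latches, fixed on top of the case. Origin: the centre of its base plate's underside below the pin, on the case's top; x as the case's x, z up. Thumb pad: 30 x 30 mm flat top, centred at x = -60 mm, y = 0, its top 70 mm above the origin when up; it slides straight down into a 40 x 40 mm housing whose top is at 24 mm. Boss: 30 mm across, top 30 mm above the origin, on the z axis; from it a tag pin 10 mm across rises to 55 mm.
- latch_c_pin (a point): The centre of the tip of that latch's tag pin, 55 mm above the latch's origin.
- latch_c_pad (a joint): How far that latch's thumb pad is pressed down, m: 0 up (shut). The force rises over the first 7 mm or so, then falls; past about 14 mm the latch snaps down by itself and stays at about 33 mm (released); pushing beyond that meets a rising spring buffer, hard stop at 38 mm. A sound latch gives way at 4 to 9 N; the too-stiff one would need over 25 N and has sunk only 2 to 3 mm at 15 N; it springs back up when let go. Which is which cannot be seen.
- tag: The only small steel ring tag, lying flat on the bench: 44 mm outside, 24 mm hole, 12 mm thick, 60 g; origin at the centre of its underside, z along its axis.
- corbel_near: Bystander: plaster scroll corbel, 100 x 60 x 58 mm. Origin at its underside (tools: at the middle).
- corbel_far: Bystander: plaster scroll corbel, 100 x 60 x 58 mm. Origin at its underside (tools: at the middle).
- collar: Bystander: large steel pipe collar, 80 mm across, 35 mm high. Origin at its underside (tools: at the middle).
- bowl: Bystander: grey mixing bowl, 130 mm across, 60 mm high. Origin at its underside (tools: at the middle).
- jar: Bystander: jar, 64 mm across, 90 mm high. Origin at its underside (tools: at the middle).
- mallet: Bystander: rubber mallet lying on the bench. Origin at its underside (tools: at the middle).
- brush: Bystander: brush, 160 mm long, lying on the case's top behind the latches, 75 mm on the x side of the row of pins. Origin at its underside (tools: at the middle).
Things that resemble listed ones, but are neither listed nor needed, are in the scene too. Several things have the shape of the tag; the one meant has the colours described above.

How it is judged:
On the way:
1. the too-stiff latch has been leaned on with a firm push (over 9 N for 0.3 s) without being released (((contact force between anything else and latch_a above 9 N and value of joint latch_a_pad between 0.0003 and 0.006 m) or (contact force between anything else and latch_b above 9 N and value of joint latch_b_pad between 0.0003 and 0.006 m) or (contact force between anything else and latch_c above 9 N and value of joint latch_c_pad between 0.0003 and 0.006 m))), for 0.3 s.
At the end, for the whole second after the job is handed in: Two latches are clicked down (pads more than 26 mm down); the third pad is up (under 4 mm) and the ring tag is over that latch's pin, its centre within 9 mm of the pin's axis, lying flat (within 0.15 rad) on the boss (its underside 26 to 35 mm above the latch's origin), at rest (((value of joint latch_a_pad below 0.004 m and horizontal distance between tag and latch_a_pin below 0.009 m and z of tag in the frame of latch_a between 0.026 and 0.035 m and angle between tag's own z axis and vertical below 0.15 rad and value of joint each of latch_b_pad, latch_c_pad above 0.026 m) or (value of joint latch_b_pad below 0.004 m and horizontal distance between tag and latch_b_pin below 0.009 m and z of tag in the frame of latch_b between 0.026 and 0.035 m and angle between tag's own z axis and vertical below 0.15 rad and value of joint each of latch_a_pad, latch_c_pad above 0.026 m) or (value of joint latch_c_pad below 0.004 m and horizontal distance between tag and latch_c_pin below 0.009 m and z of tag in the frame of latch_c between 0.026 and 0.035 m and angle between tag's own z axis and vertical below 0.15 rad and value of joint each of latch_a_pad, latch_b_pad above 0.026 m)) and linear speed of tag below 0.02 m/s); the robot touches nothing.
It fails at once if the robot presses a latch with more than 22 N (contact force between any of the fingers, the arm and latch_a above 22 N or contact force between any of the fingers, the arm and latch_b above 22 N or contact force between any of the fingers, the arm and latch_c above 22 N).
It fails at once if a bystander is moved by more than 40 mm (distance of any of corbel_near, corbel_far, collar, bowl, jar, mallet, brush from where it was at the start of the episode above 0.04 m).
It also fails if it takes over 72 s, if anything falls off the work surface, if the arm or the gripper's body presses on something with over 40 N, if the wrist force passes 120 N, or if a joint passes its speed limit or range.

ROBOT

A 6-joint arm with a two-finger parallel gripper is mounted at the origin on the work surface. World frame = base frame: x ahead of the robot, y to its left, z up, the work surface at z = 0. Lengths are in m, angles in rad, forces in N, time in s.
With the tool pointing down it reaches from about 0.35 to 0.975 m from the base axis. Payload 4.9 kg.
Tool frame: the origin (TCP) lies at the very end of the fingers, on their centre line; the grasp point (between the pads) lies 19 mm behind it; z points along the fingers, y is the line along which they close (so a half turn about z gives the same grasp; the last joint's range is limited). The gripper opens to 85 mm and grips with 20 to 120 N. Pads are 22 mm wide; open, the fingers measure 114 mm over their backs; the gripper's body (76 mm by 85 mm) begins 54 mm behind the grasp point. The pads swing forward as they close: fully open they stand 13 mm farther back than shut.
Start: joints at [-1.446, 0.053, 1.613, -0, 1.476, -0.119], TCP at [0.151, -0.606, 0.231] pointing down, gripper open.
Joint ranges: [-3.01, 3.01], [-1.01, 2.22], [0.06, 2.58], [-1.02, 4.17], [0.09, 2.62], [-3.14, 3.14]. Speed limits (rad/s): [2.57, 2.57, 3.14, 3.14, 3.14, 3.14].

INTERFACE

Orientations are given as a rotation vector (axis times angle).
In Python, from station import ctrl gives the robot as it stands. The module is installed in compiled form; this text tells all that it offers.
- The arm moves only by the tool jog_arm, never from a script. Its argument "steps" is a list of rows, each an object with "delta_rot": the turn, a rotation vector about the tool's x, y, z in degrees, a list of three; "linear": the shift along the tool's x, y, z in m, a list of three; "grip": the finger opening in m, from 0 to 0.0854. In form: [{"delta_rot": [rx, ry, rz], "linear": [x, y, z], "grip": grip}, ...]. A call has 1 to 10 rows; each row shifts and turns the commanded pose from where the row before left it, along the tool's axes as they then stand; what a row does not reach is not made up. A row lasts 1/10 s, in which the tool goes at most 50 mm and 8.59 degrees, less where a joint would pass 70% of its speed; a pose out of reach is approached as far as the arm can. A call with a gripper value outside its range is refused whole. The fingers move at their own pace and stop on an object; "newtons" is the grip in N (left out, the last holds). Time passes only in rows, so rows that do not move let the fingers close. It gives the time, the measured TCP pose, the force, the opening and the grip force at its end, in the units of the state.
- ctrl.get_obs(): the state, without advancing time (a new reading comes with each control period).
- ctrl.get_image(name): name is "side" or "top" or "wrist"; returns (picture, depth): 420x560x3 uint8, red, green, blue; 420x560 float32, m along the optical axis (not along the pixel's ray), 0 where there is no reading.
- ctrl.camera_info(name): a dict with "camera_matrix" (3x3 intrinsics, pixels), "R" (3x3) and "t" (3): a world point X has camera coordinates R X + t; the wrist camera has in their place "T_tool_cam" (4x4, takes a point from camera to tool coordinates, whose origin is the TCP and whose axes are the flange's). Camera axes: x right, y down, z forward; pixel columns grow to the right and rows downward; lengths in m; the calibration is good to about 2 mm. The wrist camera is an equidistant fisheye: a pixel r from the principal point sees the ray r / f radians off the axis. A picture is of the moment at which its call begins: read the wrist's pose just before it. camera_info takes no time and is no camera call.
- ctrl.finish_job(): hands the job in; it is judged then, once.
The state is a dict: "t": time; "q": joint angles; "dq": joint speeds; "effort": joint torques, N m; "tool_pos": TCP position; "tool_rot": TCP orientation; "contact_force": force on the tool from outside, world axes, zero at the start; "wrist_torque": the same for the moment, N m; "opening": finger opening in m; "grip_force": force on a finger pad.
Only numpy, scipy, OpenCV 4.12 (cv2) and the standard library are available. Lean on these libraries where they do the work, as an engineer would, in place of code of your own. Each camera call takes 0.05 s, during which the arm holds its last target. There are 200 camera calls.

## Working session

There is one attempt and no reset: what is moved stays moved. The work goes in short steps, Python scripts to look and compute and a tool call to move; the robot and the scene stay as the last step left them, time stands still between calls to the robot, and variables do not carry over. Pictures are saved under pics/ and viewed, at most 13 in all, crops included, and the job is handed in when it is done.

Besides the shell and the picture viewer there is one more tool, called after "Call:" by a JSON object that holds its "name" and its "arguments". jog_arm: Moves the arm, as the interface text tells. Its arguments: {"type":"object","properties":{"steps":{"type":"array"},"newtons":{"type":"number"}},"required":["steps"]}

```bash
mkdir -p pics; python3 - <<'E'
from station import ctrl
import cv2,numpy as np
np.set_printoptions(precision=4,suppress=True)
for n in ["top","side"]:
    im,d=ctrl.get_image(n); np.savez(f"{n}.npz",im=im,d=d)
    cv2.imwrite(f"pics/{n}1.png",im[:,:,::-1]); c=ctrl.camera_info(n); print(n,c)
print(ctrl.camera_info("wrist")); print(ctrl.get_obs())
E
```

```text
top {'camera_matrix': array([[487.4047,   0.    , 284.0624],
       [  0.    , 487.4047, 211.6357],
       [  0.    ,   0.    ,   1.    ]]), 'R': array([[ 0.021 , -0.9998, -0.0035],
       [-0.9968, -0.0207, -0.0773],
       [ 0.0772,  0.0052, -0.997 ]]), 't': array([-0.0604,  0.515 ,  1.7223])}
side {'camera_matrix': array([[519.1417,   0.    , 279.0197],
       [  0.    , 519.1417, 207.4943],
       [  0.    ,   0.    ,   1.    ]]), 'R': array([[-0.9597, -0.2811, -0.0034],
       [-0.1381,  0.4818, -0.8654],
       [ 0.2449, -0.83  , -0.5011]]), 't': array([0.4776, 0.1582, 1.3306])}
{'camera_matrix': array([[325.1923,   0.    , 279.9329],
       [  0.    , 325.1923, 206.566 ],
       [  0.    ,   0.    ,   1.    ]]), 'T_tool_cam': array([[-0.0001, -0.9485, -0.3168,  0.0825],
       [ 1.    ,  0.0002, -0.0008,  0.0007],
       [ 0.0008, -0.3168,  0.9485, -0.1431],
       [ 0.    ,  0.    ,  0.    ,  1.    ]])}
{'t': 0.1, 'q': array([-1.446 ,  0.0533,  1.6142,  0.    ,  1.476 , -0.119 ]), 'dq': array([ 0.0001, -0.0018, -0.0041,  0.0009,  0.0015,  0.0018]), 'effort': array([ -0.0002, -39.4905, -37.1362,  -0.0002,   0.004 ,  -0.    ]), 'tool_pos': array([ 0.1508, -0.6059,  0.2302]), 'tool_rot': array([-3.1164, -0.3818, -0.    ]), 'contact_force': array([ 0.6316, -0.3142,  0.2326]), 'wrist_torque': array([-0.0147,  0.0075, -0.0151]), 'grip_force': 0.0, 'opening': 0.0853445470040373}
```

View pics/top1.png

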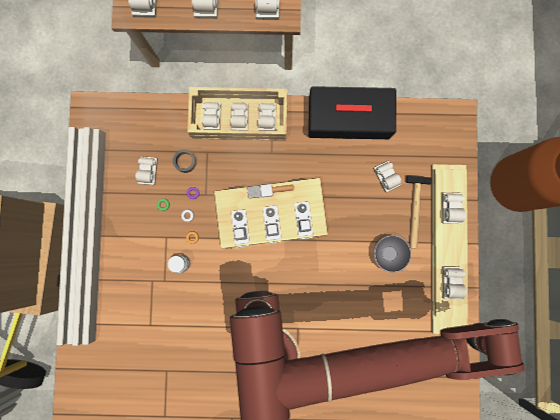

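View pics/side1.png

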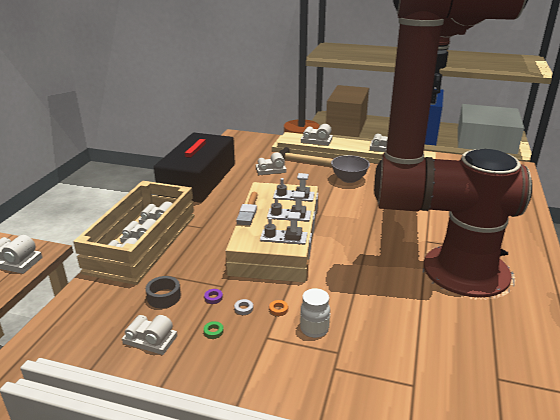

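The top view shows the case around (270,212) with three latches, and the steel ring at (187,215) with coloured look-alikes nearby. The side view confirms it: ring at (243,307), latches around (285,212).

```bash
cat > h.py <<'E'
import numpy as np,cv2
from scipy.spatial.transform import Rotation as Ro
from station import ctrl
np.set_printoptions(precision=4,suppress=True)
def cloud(n,d):
    c=ctrl.camera_info(n);K=c["camera_matrix"];v,u=np.mgrid[:d.shape[0],:d.shape[1]]
    p=np.stack([(u-K[0,2])/K[0,0]*d,(v-K[1,2])/K[1,1]*d,d],-1)
    return (p-c["t"])@c["R"]
def plane(n,u,v,z):
    c=ctrl.camera_info(n);K=c["camera_matrix"]
    r=np.array([(u-K[0,2])/K[0,0],(v-K[1,2])/K[1,1],1])@c["R"]; o=-c["R"].T@c["t"]
    return o+r*(z-o[2])/r[2]
E
python3 - <<'E'
from h import *
for n,box in (("top",(180,150,260,340)),("side",(165,220,280,330))):
    z=np.load(n+".npz");P=cloud(n,z["d"]);P[z["d"]==0]=0
    m=np.zeros(P.shape[:2],bool);m[box[0]:box[2],box[1]:box[3]]=1
    h=P[...,2]
    print(n,"bench",np.median(h[m&(abs(h)<.02)]))
    mm=(m&(h>.07)&(h<.09)).astype(np.uint8)
    pts=P[mm>0][:,:2].astype(np.float32); print("casetop",cv2.minAreaRect(pts),np.median(h[mm>0]))
    for lo,hi in((.14,.165),(.122,.142)):
        k,l,s,c=cv2.connectedComponentsWithStats((m&(h>lo)&(h<hi)).astype(np.uint8))
        for i in range(1,k):
            if s[i,4]>3: print(lo,s[i,4],c[i],P[l==i].mean(0))
im=np.load("top.npz")["im"].astype(int)
m=(im.min(2)>150)&(np.ptp(im,axis=2)<40);m[:205]=0;m[226:]=0;m[:,:178]=0;m[:,198:]=0
(cx,cy),r=cv2.minEnclosingCircle(np.argwhere(m)[:,::-1].astype(np.float32));print(cx,cy,r,plane("top",cx,cy,.012))
a=cv2.resize(np.load("top.npz")["im"][170:260,170:340],None,fx=4.5,fy=4.5,interpolation=cv2.INTER_CUBIC);cv2.imwrite("pics/c1.png",a[:,:,::-1])
E
```

```text
top bench 0.00011582390847846518
casetop ((0.49118244647979736, 0.08177874982357025), (0.2152109146118164, 0.5498632788658142), 10.856693267822266) 0.08060791197026655
0.14 80 [305.3625 224.5875] [ 0.4647 -0.1215  0.1493]
0.14 81 [272.1975 228.7531] [ 0.4487 -0.0124  0.149 ]
0.14 82 [239.1707 232.939 ] [0.4326 0.0962 0.1493]
0.122 7 [302.7143 207.    ] [ 0.5242 -0.1123  0.1337]
0.122 8 [270.125 211.125] [ 0.5083 -0.0036  0.1316]
0.122 8 [237.875 215.125] [0.4925 0.1037 0.1337]
side bench -0.00013888461348185457
casetop ((0.5028575658798218, -0.0001697540283203125), (0.2036205232143402, 0.37753260135650635), 8.247284889221191) 0.07982916445406821
0.14 69 [302.7971 176.1739] [ 0.4606 -0.1138  0.148 ]
0.14 80 [298.725 194.65 ] [ 0.4447 -0.006   0.1477]
0.14 98 [293.9388 215.5816] [0.4289 0.1023 0.1484]
0.122 15 [282. 180.] [ 0.52   -0.1082  0.1303]
0.122 29 [302.5862 181.931 ] [ 0.4606 -0.1128  0.1302]
0.122 21 [276.4762 198.8571] [0.5039 0.001  0.1296]
0.122 33 [298.8182 200.7576] [ 0.4439 -0.0053  0.1296]
0.122 19 [270.3158 219.8421] [0.4879 0.1089 0.13  ]
0.122 40 [294.    222.375] [0.4279 0.1047 0.1303]
186.8125 215.1875 6.088639736175537 [0.4968 0.2992 0.012 ]
```

View pics/c1.png

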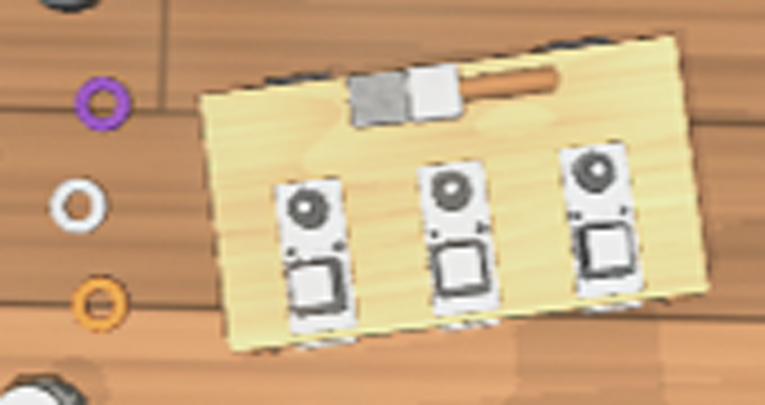

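The crop shows pads at about (315,287), (460,268) and (607,248), with pins behind them, and the case yawed by about 8.4°. I'll close the fingers and move above the right-hand latch.

Call:
{"name": "jog_arm", "arguments": {"steps": [{"delta_rot":[0,0,0.6],"linear":[0.02,-0.019,0],"grip":0},{"delta_rot":[0,0,0.5],"linear":[0.03,-0.028,0],"grip":0},{"delta_rot":[0,0,0.5],"linear":[0.034,-0.032,0],"grip":0},{"delta_rot":[0,0,0.5],"linear":[0.034,-0.032,0],"grip":0},{"delta_rot":[0,0,0.5],"linear":[0.034,-0.032,0],"grip":0},{"delta_rot":[0,0,0.5],"linear":[0.034,-0.032,0],"grip":0},{"delta_rot":[0,0,0.5],"linear":[0.034,-0.032,0],"grip":0},{"delta_rot":[0,0,0.5],"linear":[0.034,-0.032,0],"grip":0},{"delta_rot":[0,0,0.5],"linear":[0.034,-0.032,0],"grip":0},{"delta_rot":[0,0,0.5],"linear":[0.03,-0.028,0],"grip":0}]}}

```text
t: 1.1
tool_pos: [0.4033, -0.2479, 0.231]
tool_rot: [-3.132, -0.243, -0.0]
contact_force: [0.6, -0.7, -0.6]
opening: 0.0001
grip_force: 0.0
```

```bash
cat >> h.py <<'E'
def to(x,y,z,yaw):  # remaining shift in tool axes, turn about tool z
    o=ctrl.get_obs();R=Ro.from_rotvec(o["tool_rot"]).as_matrix()
    w=np.degrees(np.arctan2(R[1,0],R[0,0]))
    print("t",o["t"],"pos",o["tool_pos"],"yaw",w,"F",o["contact_force"],"lin",R.T@(np.array([x,y,z])-o["tool_pos"]),"rz",w-yaw,"tilt",R[:,2],"op",o["opening"])
E
python3 -c "
from h import *
to(.4626,-.1176,.18,8.4)"
```

```text
t 1.1 pos [ 0.4033 -0.2479  0.231 ] yaw 8.878814827201742 F [ 0.5836 -0.7446 -0.6113] lin [ 0.0787 -0.1196  0.051 ] rz 0.4788148272017416 tilt [ 0.      0.0003 -1.    ] op 0.00010559060116969773
```

Call:
{"name": "jog_arm", "arguments": {"steps": [{"delta_rot":[0,0,0.4],"linear":[0.02,-0.03,0],"grip":0},{"delta_rot":[0,0,0],"linear":[0.02,-0.03,0],"grip":0},{"delta_rot":[0,0,0],"linear":[0.02,-0.03,0],"grip":0},{"delta_rot":[0,0,0],"linear":[0.0187,-0.0296,0],"grip":0},{"delta_rot":[0,0,0],"linear":[0,0,0],"grip":0},{"delta_rot":[0,0,0],"linear":[0,0,0],"grip":0}]}}

```text
t: 1.7
tool_pos: [0.4624, -0.1196, 0.2308]
tool_rot: [3.133, 0.235, -0.002]
contact_force: [0.0, -0.1, 0.3]
opening: -0.0
grip_force: 0.0
```

```bash
cat >> h.py <<'E'
def wlook(name):
    o=ctrl.get_obs();im,d=ctrl.get_image("wrist");c=ctrl.camera_info("wrist");K=c["camera_matrix"]
    T=np.eye(4);T[:3,:3]=Ro.from_rotvec(o["tool_rot"]).as_matrix();T[:3,3]=o["tool_pos"];T=T@c["T_tool_cam"]
    v,u=np.mgrid[:420,:560];x=u-K[0,2];y=v-K[1,2];r=np.hypot(x,y)+1e-9;th=r/K[0,0]
    ray=np.stack([np.sin(th)*x/r,np.sin(th)*y/r,np.cos(th)],-1)@T[:3,:3].T
    zc=np.maximum(np.cos(th),.05); P=T[:3,3]+ray*(d/zc)[...,None]; P[d==0]=0
    cv2.imwrite(f"pics/{name}.png",im[:,:,::-1]);np.savez(name,im=im,d=d,P=P,ray=ray,o=T[:3,3]); return im,d,P,ray,T[:3,3]
def blobs(P,lo,hi,mn=10):
    h=P[...,2];k,l,s,c=cv2.connectedComponentsWithStats(((h>lo)&(h<hi)).astype(np.uint8))
    for i in range(1,k):
        if s[i,4]>mn: print(lo,hi,s[i,4],c[i],P[l==i].mean(0),np.ptp(P[l==i],axis=0))
E
python3 -c "
from h import *
to(.4626,-.1176,.18,8.4)
P=wlook('w1')[2]; blobs(P,.143,.16,60);blobs(P,.125,.142,30)"
```

```text
t 1.7 pos [ 0.4624 -0.1196  0.2308] yaw 8.570994906097443 F [ 0.0337 -0.1015  0.3059] lin [ 0.0005 -0.002   0.0508] rz 0.17099490609744272 tilt [-0.001  -0.0002 -1.    ] op -3.426671599696771e-05
0.143 0.16 1273 [141.8146 209.4745] [ 0.4515 -0.013   0.1496] [0.0317 0.0322 0.0081]
0.143 0.16 1552 [280.6566 209.8737] [ 0.4674 -0.1199  0.1495] [0.0323 0.0323 0.0074]
0.143 0.16 785 [ 40.0446 208.6955] [0.4358 0.0941 0.1498] [0.0325 0.0331 0.009 ]
0.125 0.142 135 [281.3037 126.9704] [ 0.5258 -0.1115  0.1348] [0.0094 0.0089 0.011 ]
0.125 0.142 164 [142.4695 131.4085] [ 0.5098 -0.0044  0.1334] [0.0101 0.0106 0.0119]
0.125 0.142 130 [ 40.7077 141.0615] [0.4938 0.1038 0.1323] [0.0102 0.0103 0.0123]
0.125 0.142 127 [ 54.9213 201.9528] [0.4365 0.0901 0.1304] [0.0164 0.0119 0.0117]
```

View pics/w1.png

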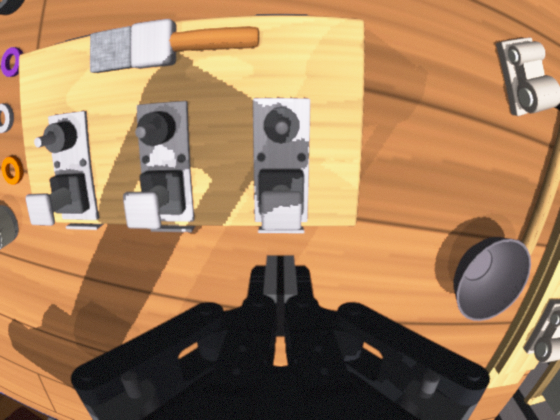

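The wrist view shows all three pads, at (40,209), (141,209) and (280,210), with their pins above, and the shut fingers just short of the right pad. I'll shift 4 mm and come down near the pad.

Call:
{"name": "jog_arm", "arguments": {"steps": [{"delta_rot":[0,0,0.2],"linear":[0.0045,0,0.03],"grip":0},{"delta_rot":[0,0,0],"linear":[0,0,0.03],"grip":0},{"delta_rot":[0,0,0],"linear":[0,0,0.013],"grip":0},{"delta_rot":[0,0,0],"linear":[0,0,0],"grip":0},{"delta_rot":[0,0,0],"linear":[0,0,0],"grip":0}]}}

```text
t: 2.25
tool_pos: [0.4673, -0.1202, 0.1592]
tool_rot: [3.133, 0.225, 0.001]
contact_force: [-0.8, 0.1, 0.3]
opening: -0.0
grip_force: 0.0
```

Call:
{"name": "jog_arm", "arguments": {"steps": [{"delta_rot":[0,0,0],"linear":[0,0,0.002],"grip":0},{"delta_rot":[0,0,0],"linear":[0,0,0.002],"grip":0},{"delta_rot":[0,0,0],"linear":[0,0,0.002],"grip":0},{"delta_rot":[0,0,0],"linear":[0,0,0],"grip":0},{"delta_rot":[0,0,0],"linear":[0,0,0],"grip":0}]}}

```text
t: 2.75
tool_pos: [0.4671, -0.1194, 0.1524]
tool_rot: [3.133, 0.227, 0.0]
contact_force: [-0.5, 0.2, -0.6]
opening: 0.0002
grip_force: 0.0
```

Call:
{"name": "jog_arm", "arguments": {"steps": [{"delta_rot":[0,0,0],"linear":[0,0,0.001],"grip":0},{"delta_rot":[0,0,0],"linear":[0,0,0],"grip":0},{"delta_rot":[0,0,0],"linear":[0,0,0],"grip":0}]}}

```text
t: 3.05
tool_pos: [0.467, -0.1194, 0.1513]
tool_rot: [-3.133, -0.227, 0.0]
contact_force: [-0.2, -0.1, 0.0]
opening: 0.0002
grip_force: 0.0
```

Call:
{"name": "jog_arm", "arguments": {"steps": [{"delta_rot":[0,0,0],"linear":[0,0,0.001],"grip":0},{"delta_rot":[0,0,0],"linear":[0,0,0],"grip":0},{"delta_rot":[0,0,0],"linear":[0,0,0],"grip":0}]}}

```text
t: 3.35
tool_pos: [0.467, -0.1194, 0.1502]
tool_rot: [-3.133, -0.226, 0.0]
contact_force: [0.1, -0.4, -0.9]
opening: 0.0002
grip_force: 0.0
```

Call:
{"name": "jog_arm", "arguments": {"steps": [{"delta_rot":[0,0,0],"linear":[0,0,0.001],"grip":0},{"delta_rot":[0,0,0],"linear":[0,0,0],"grip":0},{"delta_rot":[0,0,0],"linear":[0,0,0],"grip":0}]}}

```text
t: 3.65
tool_pos: [0.4671, -0.1194, 0.1494]
tool_rot: [3.133, 0.227, 0.0]
contact_force: [-0.4, 0.2, -0.9]
opening: -0.0001
grip_force: 0.1
```

Call:
{"name": "jog_arm", "arguments": {"steps": [{"delta_rot":[0,0,0],"linear":[0,0,0.001],"grip":0},{"delta_rot":[0,0,0],"linear":[0,0,0],"grip":0},{"delta_rot":[0,0,0],"linear":[0,0,0],"grip":0}]}}

```text
t: 3.95
tool_pos: [0.4671, -0.1194, 0.1485]
tool_rot: [3.133, 0.226, 0.0]
contact_force: [-0.4, -0.2, 1.4]
opening: 0.0001
grip_force: 1.0
```

Call:
{"name": "jog_arm", "arguments": {"steps": [{"delta_rot":[0,0,0],"linear":[0,0,0.001],"grip":0},{"delta_rot":[0,0,0],"linear":[0,0,0],"grip":0},{"delta_rot":[0,0,0],"linear":[0,0,0],"grip":0}]}}

```text
t: 4.25
tool_pos: [0.4672, -0.1195, 0.1475]
tool_rot: [3.133, 0.226, 0.0]
contact_force: [-0.2, 0.9, 3.3]
opening: 0.0004
grip_force: 1.7
```

Call:
{"name": "jog_arm", "arguments": {"steps": [{"delta_rot":[0,0,0],"linear":[0,0,0.001],"grip":0},{"delta_rot":[0,0,0],"linear":[0,0,0],"grip":0},{"delta_rot":[0,0,0],"linear":[0,0,0],"grip":0}]}}

```text
t: 4.55
tool_pos: [0.4672, -0.1194, 0.1465]
tool_rot: [3.133, 0.226, 0.0]
contact_force: [-2.6, -0.5, 4.6]
opening: -0.0001
grip_force: 2.1
```

3 mm down at under 5 N means this latch is sound, so I'll push it through.

Call:
{"name": "jog_arm", "arguments": {"steps": [{"delta_rot":[0,0,0],"linear":[0,0,0.001],"grip":0},{"delta_rot":[0,0,0],"linear":[0,0,0.001],"grip":0},{"delta_rot":[0,0,0],"linear":[0,0,0.001],"grip":0},{"delta_rot":[0,0,0],"linear":[0,0,0],"grip":0},{"delta_rot":[0,0,0],"linear":[0,0,0],"grip":0}]}}

```text
t: 5.05
tool_pos: [0.4672, -0.1195, 0.1435]
tool_rot: [3.133, 0.226, 0.001]
contact_force: [-0.1, 0.9, 5.1]
opening: -0.0001
grip_force: 2.5
```

Call:
{"name": "jog_arm", "arguments": {"steps": [{"delta_rot":[0,0,0],"linear":[0,0,0.002],"grip":0},{"delta_rot":[0,0,0],"linear":[0,0,0.002],"grip":0},{"delta_rot":[0,0,0],"linear":[0,0,0.002],"grip":0},{"delta_rot":[0,0,0],"linear":[0,0,0.002],"grip":0},{"delta_rot":[0,0,0],"linear":[0,0,0.002],"grip":0},{"delta_rot":[0,0,0],"linear":[0,0,0.002],"grip":0},{"delta_rot":[0,0,0],"linear":[0,0,0],"grip":0},{"delta_rot":[0,0,0],"linear":[0,0,0],"grip":0}]}}

```text
t: 5.85
tool_pos: [0.4668, -0.1193, 0.131]
tool_rot: [-3.133, -0.226, 0.001]
contact_force: [-0.2, -0.1, -0.1]
opening: -0.0001
grip_force: 0.0
```

Snapped down, with the force back to zero. Next is the middle pad.

Call:
{"name": "jog_arm", "arguments": {"steps": [{"delta_rot":[0,0,0],"linear":[0,0,-0.034],"grip":0},{"delta_rot":[0,0,0],"linear":[0,-0.036,0],"grip":0},{"delta_rot":[0,0,0],"linear":[0,-0.036,0],"grip":0},{"delta_rot":[0,0,0],"linear":[0,-0.036,0],"grip":0},{"delta_rot":[0,0,0],"linear":[0,0,0],"grip":0},{"delta_rot":[0,0,0],"linear":[0,0,0.01],"grip":0},{"delta_rot":[0,0,0],"linear":[0,0,0.004],"grip":0},{"delta_rot":[0,0,0],"linear":[0,0,0],"grip":0},{"delta_rot":[0,0,0],"linear":[0,0,0],"grip":0}]}}

```text
t: 6.75
tool_pos: [0.4514, -0.0133, 0.1509]
tool_rot: [-3.133, -0.224, 0.002]
contact_force: [-0.6, -0.2, 0.1]
opening: 0.0001
grip_force: 0.0
```

```bash
python3 -c "
from h import *
to(.451,-.0125,.1495,8.4)
P=wlook('w2')[2]; blobs(P,.143,.154,60);blobs(P,.110,.122,60);blobs(P,.125,.142,30)"
```

```text
t 6.75 pos [ 0.4514 -0.0133  0.1509] yaw 8.18090759159965 F [-0.6008 -0.1815  0.0581] lin [-0.0003 -0.0009  0.0014] rz -0.21909240840034983 tilt [-0.001   0.0001 -1.    ] op 0.00011925902033137141
0.143 0.154 2010 [ 89.503  262.4935] [0.4362 0.0947 0.1497] [0.0325 0.0333 0.0094]
0.143 0.154 1073 [271.973  253.5079] [ 0.4603 -0.0085  0.149 ] [0.0284 0.0304 0.0095]
0.11 0.122 1237 [275.2264 141.5505] [ 0.5105 -0.0026  0.1109] [0.029  0.0288 0.0119]
0.11 0.122 874 [448.8776 148.0389] [ 0.5255 -0.1086  0.1116] [0.0293 0.0282 0.012 ]
0.11 0.122 924 [104.2781 149.9307] [0.4941 0.1031 0.1116] [0.0291 0.029  0.012 ]
0.11 0.122 1670 [441.1683 239.0545] [ 0.4675 -0.1179  0.1169] [0.0323 0.0325 0.0091]
0.11 0.122 281 [117.1068 236.5089] [0.4388 0.0921 0.1161] [0.0147 0.0161 0.0119]
0.11 0.122 216 [276.0139 233.8333] [ 0.4572 -0.0106  0.1162] [0.0088 0.0172 0.0119]
0.125 0.142 309 [274.6408 148.5275] [ 0.51   -0.0028  0.1344] [0.0098 0.0094 0.0123]
0.125 0.142 318 [467.6509 154.4025] [ 0.5255 -0.1096  0.1327] [0.0098 0.0106 0.0119]
0.125 0.142 315 [ 85.0571 156.2254] [0.494  0.1041 0.1328] [0.0102 0.0094 0.0125]
0.125 0.142 209 [108.8947 245.5263] [0.4384 0.0916 0.1292] [0.0156 0.0153 0.0111]
0.125 0.142 86 [275.0465 240.2791] [ 0.4582 -0.0101  0.1278] [0.0032 0.0119 0.0067]
```

The right pad now reads z = 0.117, so it's down. Pressing the middle one.

Call:
{"name": "jog_arm", "arguments": {"steps": [{"delta_rot":[0,0,0],"linear":[0,0,0.001],"grip":0},{"delta_rot":[0,0,0],"linear":[0,0,0.001],"grip":0},{"delta_rot":[0,0,0],"linear":[0,0,0],"grip":0},{"delta_rot":[0,0,0],"linear":[0,0,0],"grip":0}]}}

```text
t: 7.2
tool_pos: [0.4516, -0.0126, 0.1495]
tool_rot: [3.133, 0.226, 0.0]
contact_force: [-0.1, -1.3, 0.0]
opening: -0.0007
grip_force: 0.3
```

Call:
{"name": "jog_arm", "arguments": {"steps": [{"delta_rot":[0,0,0],"linear":[0,0,0.001],"grip":0},{"delta_rot":[0,0,0],"linear":[0,0,0],"grip":0},{"delta_rot":[0,0,0],"linear":[0,0,0],"grip":0}]}}

```text
t: 7.5
tool_pos: [0.4517, -0.0126, 0.1487]
tool_rot: [3.133, 0.227, 0.001]
contact_force: [-0.7, -0.9, 3.0]
opening: -0.0001
grip_force: 1.4
```

Call:
{"name": "jog_arm", "arguments": {"steps": [{"delta_rot":[0,0,0],"linear":[0,0,0.0007],"grip":0},{"delta_rot":[0,0,0],"linear":[0,0,0],"grip":0},{"delta_rot":[0,0,0],"linear":[0,0,0],"grip":0}]}}

```text
t: 7.8
tool_pos: [0.4517, -0.0126, 0.148]
tool_rot: [3.133, 0.227, 0.001]
contact_force: [-1.5, -0.8, 3.9]
opening: -0.0001
grip_force: 2.1
```

Call:
{"name": "jog_arm", "arguments": {"steps": [{"delta_rot":[0,0,0],"linear":[0,0,0.0007],"grip":0},{"delta_rot":[0,0,0],"linear":[0,0,0],"grip":0},{"delta_rot":[0,0,0],"linear":[0,0,0],"grip":0}]}}

```text
t: 8.1
tool_pos: [0.4517, -0.0126, 0.1472]
tool_rot: [3.133, 0.226, 0.001]
contact_force: [-0.1, -0.3, 5.3]
opening: -0.0001
grip_force: 2.5
```

Call:
{"name": "jog_arm", "arguments": {"steps": [{"delta_rot":[0,0,0],"linear":[0,0,0.001],"grip":0},{"delta_rot":[0,0,0],"linear":[0,0,0],"grip":0},{"delta_rot":[0,0,0],"linear":[0,0,0],"grip":0}]}}

```text
t: 8.4
tool_pos: [0.4518, -0.0126, 0.1464]
tool_rot: [3.133, 0.227, 0.001]
contact_force: [-1.7, -0.8, 6.1]
opening: 0.0002
grip_force: 3.0
```

Call:
{"name": "jog_arm", "arguments": {"steps": [{"delta_rot":[0,0,0],"linear":[0,0,0.001],"grip":0},{"delta_rot":[0,0,0],"linear":[0,0,0],"grip":0},{"delta_rot":[0,0,0],"linear":[0,0,0],"grip":0}]}}

```text
t: 8.7
tool_pos: [0.4518, -0.0126, 0.1455]
tool_rot: [3.133, 0.226, 0.001]
contact_force: [-2.3, 0.3, 7.0]
opening: -0.0003
grip_force: 3.3
```

4 mm down at 7 N, and the force is levelling off, so this one is sound too. Pushing through.

Call:
{"name": "jog_arm", "arguments": {"steps": [{"delta_rot":[0,0,0],"linear":[0,0,0.001],"grip":0},{"delta_rot":[0,0,0],"linear":[0,0,0.001],"grip":0},{"delta_rot":[0,0,0],"linear":[0,0,0],"grip":0},{"delta_rot":[0,0,0],"linear":[0,0,0],"grip":0}]}}

```text
t: 9.1
tool_pos: [0.4518, -0.0126, 0.1437]
tool_rot: [3.133, 0.226, 0.001]
contact_force: [-2.9, -1.1, 7.4]
opening: -0.0001
grip_force: 3.5
```

Call:
{"name": "jog_arm", "arguments": {"steps": [{"delta_rot":[0,0,0],"linear":[0,0,0.0015],"grip":0},{"delta_rot":[0,0,0],"linear":[0,0,0.0015],"grip":0},{"delta_rot":[0,0,0],"linear":[0,0,0.002],"grip":0},{"delta_rot":[0,0,0],"linear":[0,0,0.002],"grip":0},{"delta_rot":[0,0,0],"linear":[0,0,0.002],"grip":0},{"delta_rot":[0,0,0],"linear":[0,0,0.002],"grip":0},{"delta_rot":[0,0,0],"linear":[0,0,0.002],"grip":0},{"delta_rot":[0,0,0],"linear":[0,0,0],"grip":0},{"delta_rot":[0,0,0],"linear":[0,0,0],"grip":0}]}}

```text
t: 10.0
tool_pos: [0.4513, -0.0125, 0.1296]
tool_rot: [-3.133, -0.226, 0.001]
contact_force: [-0.1, -0.3, 0.4]
opening: 0.0003
grip_force: 0.0
```

Call:
{"name": "jog_arm", "arguments": {"steps": [{"delta_rot":[0,0,0],"linear":[0,0,-0.035],"grip":0},{"delta_rot":[0,0,0],"linear":[0,-0.036,0],"grip":0},{"delta_rot":[0,0,0],"linear":[0,-0.036,0],"grip":0},{"delta_rot":[0,0,0],"linear":[0,-0.036,0],"grip":0},{"delta_rot":[0,0,0],"linear":[0,0,0],"grip":0},{"delta_rot":[0,0,0],"linear":[0,0,0.01],"grip":0},{"delta_rot":[0,0,0],"linear":[0,0,0.004],"grip":0},{"delta_rot":[0,0,0],"linear":[0,0,0],"grip":0},{"delta_rot":[0,0,0],"linear":[0,0,0],"grip":0}]}}

```text
t: 10.9
tool_pos: [0.436, 0.0934, 0.1505]
tool_rot: [3.133, 0.224, -0.001]
contact_force: [-0.9, 0.5, 0.9]
opening: 0.0001
grip_force: 0.0
```

Call:
{"name": "jog_arm", "arguments": {"steps": [{"delta_rot":[0,0,0],"linear":[0,0,0.001],"grip":0},{"delta_rot":[0,0,0],"linear":[0,0,0],"grip":0},{"delta_rot":[0,0,0],"linear":[0,0,0],"grip":0}]}}

```text
t: 11.2
tool_pos: [0.4361, 0.0941, 0.15]
tool_rot: [3.133, 0.226, 0.0]
contact_force: [-1.1, -0.4, 0.6]
opening: -0.0
grip_force: 0.2
```

```bash
python3 -c "
from h import *
to(.4358,.0945,.1495,8.4)
im,d,P,ray,o=wlook('w3'); blobs(P,.110,.122,300);blobs(P,.125,.142,80)
h=P[...,2];blobs(P,.009,.016,150)"
```

```text
t 11.2 pos [0.4361 0.0941 0.15  ] yaw 8.245369990247642 F [-1.0888 -0.3557  0.5958] lin [-0.0002 -0.0004  0.0005] rz -0.15463000975235808 tilt [ 0.0002 -0.0001 -1.    ] op -1.2271873112019597e-05
0.11 0.122 1280 [272.7656 143.1828] [0.4942 0.1061 0.1109] [0.0291 0.0292 0.0117]
0.11 0.122 883 [447.3884 148.8766] [0.5096 0.0003 0.1116] [0.0288 0.0287 0.0119]
0.11 0.122 797 [547.6913 235.9548] [ 0.4655 -0.1144  0.1165] [0.0324 0.033  0.0088]
0.11 0.122 1701 [439.6931 240.7208] [ 0.4514 -0.0091  0.1171] [0.0331 0.0329 0.0089]
0.125 0.142 312 [271.7596 149.9904] [0.4939 0.106  0.1344] [0.0096 0.0091 0.0117]
0.125 0.142 323 [466.322  155.8824] [ 0.5093 -0.0008  0.1328] [0.0098 0.0104 0.0119]
0.125 0.142 90 [272.8    242.2222] [0.4421 0.0985 0.1282] [0.0035 0.0117 0.0073]
0.009 0.016 965 [103.7285  23.3223] [0.5801 0.281  0.0123] [0.0436 0.0435 0.0067]
0.009 0.016 649 [22.1063 70.9445] [0.5363 0.3858 0.0123] [0.0422 0.0437 0.006 ]
0.009 0.016 897 [ 81.3612 106.4214] [0.4986 0.2971 0.0123] [0.0427 0.0428 0.0057]
0.009 0.016 865 [ 96.126  184.9988] [0.421  0.2774 0.0122] [0.0425 0.0437 0.0058]
0.009 0.016 189 [ 86.6243 250.3598] [0.3442 0.2953 0.0124] [0.0485 0.0458 0.0069]
```

View pics/w3.png

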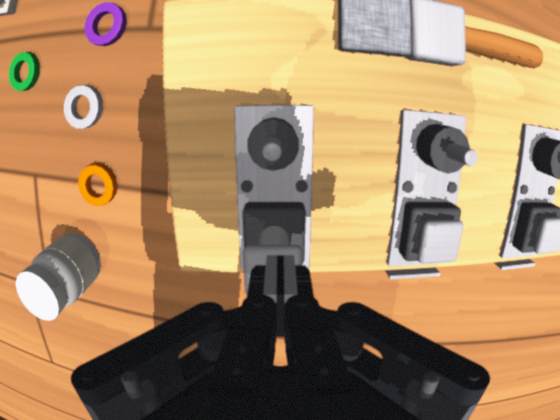

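The middle pad is down too (z = 0.117), and the steel ring is at pixel (81,106), about (0.499, 0.297). The fingers rest on the left pad, so I'll lean on it in small steps.

Call:
{"name": "jog_arm", "arguments": {"steps": [{"delta_rot":[0,0,0],"linear":[0,0,0.0008],"grip":0},{"delta_rot":[0,0,0],"linear":[0,0,0],"grip":0},{"delta_rot":[0,0,0],"linear":[0,0,0],"grip":0}]}}

```text
t: 11.55
tool_pos: [0.4361, 0.0942, 0.1496]
tool_rot: [3.133, 0.227, 0.0]
contact_force: [-1.5, -1.1, 3.9]
opening: 0.0002
grip_force: 1.9
```

Call:
{"name": "jog_arm", "arguments": {"steps": [{"delta_rot":[0,0,0],"linear":[0,0,0.0006],"grip":0},{"delta_rot":[0,0,0],"linear":[0,0,0],"grip":0},{"delta_rot":[0,0,0],"linear":[0,0,0],"grip":0}]}}

```text
t: 11.85
tool_pos: [0.4362, 0.0942, 0.1492]
tool_rot: [3.133, 0.227, 0.001]
contact_force: [-1.8, -2.3, 6.3]
opening: -0.0001
grip_force: 2.9
```

Call:
{"name": "jog_arm", "arguments": {"steps": [{"delta_rot":[0,0,0],"linear":[0,0,0.0009],"grip":0},{"delta_rot":[0,0,0],"linear":[0,0,0],"grip":0},{"delta_rot":[0,0,0],"linear":[0,0,0],"grip":0}]}}

```text
t: 12.15
tool_pos: [0.4362, 0.0942, 0.1488]
tool_rot: [3.133, 0.227, 0.001]
contact_force: [-3.4, -2.3, 9.3]
opening: 0.0002
grip_force: 4.1
```

Call:
{"name": "jog_arm", "arguments": {"steps": [{"delta_rot":[0,0,0],"linear":[0,0,0.0006],"grip":0},{"delta_rot":[0,0,0],"linear":[0,0,0],"grip":0},{"delta_rot":[0,0,0],"linear":[0,0,0],"grip":0}]}}

```text
t: 12.45
tool_pos: [0.4363, 0.0942, 0.1486]
tool_rot: [3.133, 0.227, 0.001]
contact_force: [-5.0, -2.0, 9.4]
opening: -0.0003
grip_force: 4.9
```

Call:
{"name": "jog_arm", "arguments": {"steps": [{"delta_rot":[0,0,0],"linear":[0,0,0.0008],"grip":0},{"delta_rot":[0,0,0],"linear":[0,0,0],"grip":0},{"delta_rot":[0,0,0],"linear":[0,0,0],"grip":0}]}}

```text
t: 12.75
tool_pos: [0.4364, 0.0943, 0.1482]
tool_rot: [3.133, 0.227, 0.001]
contact_force: [-4.9, -1.8, 11.5]
opening: -0.0001
grip_force: 5.9
```

Call:
{"name": "jog_arm", "arguments": {"steps": [{"delta_rot":[0,0,0],"linear":[0,0,0.0003],"grip":0},{"delta_rot":[0,0,0],"linear":[0,0,0],"grip":0},{"delta_rot":[0,0,0],"linear":[0,0,0],"grip":0}]}}

```text
t: 13.05
tool_pos: [0.4364, 0.0943, 0.1481]
tool_rot: [3.133, 0.227, 0.001]
contact_force: [-5.9, -1.1, 13.1]
opening: -0.0002
grip_force: 6.2
```

Call:
{"name": "jog_arm", "arguments": {"steps": [{"delta_rot":[0,0,0],"linear":[0,0,0.0004],"grip":0},{"delta_rot":[0,0,0],"linear":[0,0,0],"grip":0},{"delta_rot":[0,0,0],"linear":[0,0,0],"grip":0},{"delta_rot":[0,0,0],"linear":[0,0,0],"grip":0},{"delta_rot":[0,0,0],"linear":[0,0,0],"grip":0},{"delta_rot":[0,0,0],"linear":[0,0,0],"grip":0},{"delta_rot":[0,0,0],"linear":[0,0,0],"grip":0},{"delta_rot":[0,0,0],"linear":[0,0,0],"grip":0},{"delta_rot":[0,0,0],"linear":[0,0,0],"grip":0},{"delta_rot":[0,0,0],"linear":[0,0,0],"grip":0}]}}

```text
t: 14.05
tool_pos: [0.4364, 0.0942, 0.1479]
tool_rot: [3.133, 0.227, 0.001]
contact_force: [-6.2, -1.5, 14.2]
opening: -0.0001
grip_force: 6.7
```

This is the stiff one: 14–15 N held for a second and only about 2 mm down. I'll let it back up, open the gripper and move above the ring.

Call:
{"name": "jog_arm", "arguments": {"steps": [{"delta_rot":[0,0,0],"linear":[0,0,-0.02],"grip":0},{"delta_rot":[0,0,0],"linear":[0,0,-0.03],"grip":0.085},{"delta_rot":[0,0,0],"linear":[0.015,-0.032,0],"grip":0.085},{"delta_rot":[0,0,0],"linear":[0.015,-0.032,0],"grip":0.085},{"delta_rot":[0,0,0],"linear":[0.015,-0.032,0],"grip":0.085},{"delta_rot":[0,0,0],"linear":[0.015,-0.032,0],"grip":0.085},{"delta_rot":[0,0,0],"linear":[0.015,-0.032,0],"grip":0.085},{"delta_rot":[0,0,0],"linear":[0.0155,-0.032,0],"grip":0.085},{"delta_rot":[0,0,0],"linear":[0,0,0.03],"grip":0.085},{"delta_rot":[0,0,0],"linear":[0,0,0.03],"grip":0.085}]}}

```text
t: 15.05
tool_pos: [0.4985, 0.2991, 0.1352]
tool_rot: [-3.132, -0.229, -0.003]
contact_force: [0.5, -0.1, -0.7]
opening: 0.085
grip_force: 0.0
```

Call:
{"name": "jog_arm", "arguments": {"steps": [{"delta_rot":[0,0,0],"linear":[0,0,0.025],"grip":0.085},{"delta_rot":[0,0,0],"linear":[0,0,0],"grip":0.085},{"delta_rot":[0,0,0],"linear":[0,0,0],"grip":0.085}]}}

```text
t: 15.35
tool_pos: [0.4975, 0.2973, 0.11]
tool_rot: [3.133, 0.226, -0.002]
contact_force: [0.5, 0.4, 0.4]
opening: 0.0848
grip_force: 0.0
```

```bash
python3 -c "
from h import *
im,d,P,ray,o=wlook('w4'); blobs(P,.009,.016,150); to(.4985,.298,0,8.4); blobs(P,.143,.154,60);blobs(P,.125,.142,80)"
```

```text
0.009 0.016 312 [142.2468  28.1571] [0.6271 0.422  0.0134] [0.0442 0.0152 0.0069]
0.009 0.016 1887 [314.8251 105.5845] [0.5804 0.2831 0.0122] [0.0435 0.0434 0.0056]
0.009 0.016 1616 [171.5173 144.9598] [0.537  0.3873 0.0122] [0.0432 0.0429 0.0057]
0.009 0.016 576 [416.7847 200.0503] [0.52   0.1855 0.0126] [0.1398 0.0209 0.007 ]
0.009 0.016 1607 [277.4368 206.1375] [0.4994 0.2991 0.0121] [0.0428 0.0428 0.0056]
0.009 0.016 468 [ 17.0705 317.2863] [0.2991 0.6087 0.0124] [0.2163 0.0043 0.007 ]
0.009 0.016 1190 [287.1975 291.5874] [0.422  0.2795 0.012 ] [0.0433 0.0431 0.0049]
0.009 0.016 241 [241.3402 343.5602] [0.3534 0.3143 0.0125] [0.0251 0.0602 0.007 ]
t 15.4 pos [0.4985 0.2977 0.1115] yaw 8.26319864386453 F [ 0.3949  0.0623 -0.7303] lin [-0.0001 -0.0003  0.1115] rz -0.13680135613546973 tilt [ 0.0013  0.0008 -1.    ] op 0.0849941614658204
0.143 0.154 795 [168.2642 303.8075] [0.4968 0.3427 0.1487] [0.0229 0.0167 0.011 ]
0.143 0.154 787 [391.4676 303.9936] [0.5098 0.2526 0.1487] [0.0234 0.0148 0.0109]
0.143 0.154 697 [541.6026 384.9842] [0.4396 0.101  0.1487] [0.031  0.0339 0.0081]
0.125 0.142 863 [179.0046 286.934 ] [0.4963 0.342  0.1345] [0.0232 0.0164 0.0169]
0.125 0.142 852 [381.169  286.8509] [0.5093 0.2531 0.1345] [0.0234 0.0148 0.0169]
0.125 0.142 99 [556.404  308.8788] [0.4936 0.1101 0.1287] [0.0098 0.0056 0.0096]
0.125 0.142 345 [528.0986 372.913 ] [0.4378 0.1032 0.1324] [0.0176 0.0147 0.0146]
```

View pics/w4.png

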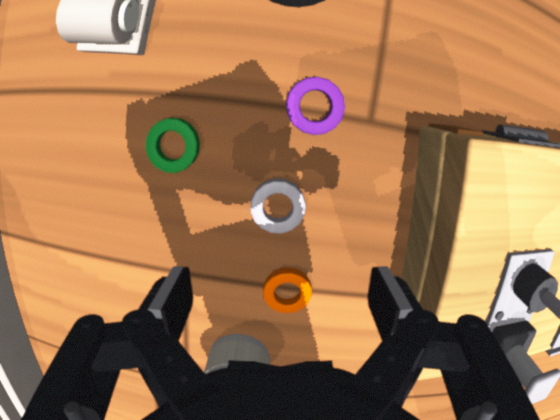

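The ring is at (277,206), midway between the fingers, and the stiff pad is back up (z = 0.149). The jar is near the gripper body, so I'll check that clearance before going down.

```bash
python3 -c "
from h import *
for n,b in (('top',(245,280,160,195)),('side',(280,340,295,335))):
    z=np.load(n+'.npz');P=cloud(n,z['d']);Q=P[b[0]:b[1],b[2]:b[3]].reshape(-1,3);Q=Q[(Q[:,2]>.03)&(Q[:,2]<.11)];print(n,Q.min(0),Q.max(0))
    Q=Q[Q[:,2]>.08];print(Q.min(0),Q.max(0))
"
```

```text
top [0.2954 0.2806 0.0313] [0.3579 0.3414 0.1006]
[0.3005 0.287  0.08  ] [0.3518 0.3414 0.1006]
side [0.2911 0.2869 0.0301] [0.3537 0.3507 0.0943]
[0.295  0.2869 0.0801] [0.3503 0.347  0.0943]
```

There's 10 cm of room. Going down.

Call:
{"name": "jog_arm", "arguments": {"steps": [{"delta_rot":[0,0,0],"linear":[0.001,-0.0013,0.03],"grip":0.06},{"delta_rot":[0,0,0],"linear":[0,0,0.03],"grip":0.06},{"delta_rot":[0,0,0],"linear":[0,0,0.025],"grip":0.06},{"delta_rot":[0,0,0],"linear":[0,0,0.013],"grip":0.06},{"delta_rot":[0,0,0],"linear":[0,0,0.006],"grip":0.06},{"delta_rot":[0,0,0],"linear":[0,0,0.004],"grip":0.06},{"delta_rot":[0,0,0],"linear":[0,0,0],"grip":0.06},{"delta_rot":[0,0,0],"linear":[0,0,0],"grip":0.06}]}}

```text
t: 16.2
tool_pos: [0.4997, 0.2992, 0.0039]
tool_rot: [-3.133, -0.226, -0.003]
contact_force: [0.3, 0.3, 0.6]
opening: 0.0598
grip_force: 0.0
```

```bash
python3 -c "
from h import *
to(.4994,.2991,0,8.4)
im,d,P,ray,o=wlook('w5'); blobs(P,.009,.016,800)"
```

```text
t 16.2 pos [0.4997 0.2992 0.0039] yaw 8.26518139161102 F [0.2715 0.2597 0.5872] lin [-0.0004  0.0001  0.0039] rz -0.13481860838898108 tilt [ 0.0022  0.001  -1.    ] op 0.05981597218050469
0.009 0.016 5588 [343.8223 114.7958] [0.5806 0.2834 0.0122] [0.0436 0.0435 0.0056]
0.009 0.016 3883 [108.8576 181.2635] [0.5375 0.3863 0.0121] [0.0434 0.0442 0.0056]
0.009 0.016 1526 [494.5518 234.251 ] [0.5364 0.1873 0.0125] [0.1154 0.0311 0.007 ]
0.009 0.016 3917 [279.1642 278.2663] [0.5004 0.2992 0.0121] [0.0442 0.0435 0.0055]
```

View pics/w5.png

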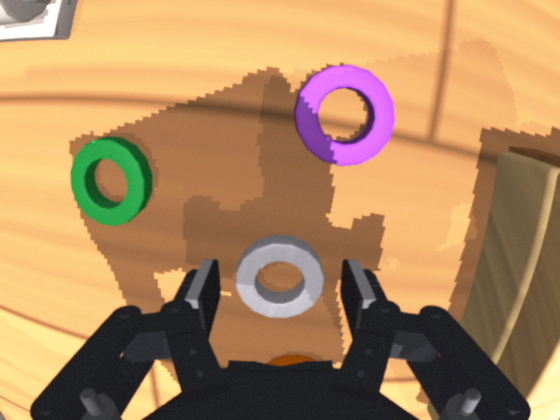

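The ring at (280,277) sits centred between the fingers, with the look-alikes well clear. Going down a little more, then gripping.

Call:
{"name": "jog_arm", "arguments": {"steps": [{"delta_rot":[0,0,0],"linear":[0.0005,0,0.004],"grip":0.06},{"delta_rot":[0,0,0],"linear":[0,0,0],"grip":0.052},{"delta_rot":[0,0,0],"linear":[0,0,0],"grip":0.04},{"delta_rot":[0,0,0],"linear":[0,0,0],"grip":0.035},{"delta_rot":[0,0,0],"linear":[0,0,0],"grip":0.035},{"delta_rot":[0,0,0],"linear":[0,0,0],"grip":0.035},{"delta_rot":[0,0,0],"linear":[0,0,0],"grip":0.035}], "newtons": 40}}

```text
t: 16.95
tool_pos: [0.4995, 0.299, -0.0011]
tool_rot: [-3.133, -0.226, -0.001]
contact_force: [-0.2, -0.2, 3.5]
opening: 0.0424
grip_force: 40.8
```

Call:
{"name": "jog_arm", "arguments": {"steps": [{"delta_rot":[0,0,0],"linear":[0,0,-0.02],"grip":0.035},{"delta_rot":[0,0,0],"linear":[0,0,-0.03],"grip":0.035},{"delta_rot":[0,0,0],"linear":[0,0,-0.04],"grip":0.035},{"delta_rot":[0,0,0],"linear":[0,0,-0.04],"grip":0.035},{"delta_rot":[0,0,0],"linear":[0,0,-0.04],"grip":0.035},{"delta_rot":[0,0,0],"linear":[0,0,0],"grip":0.035},{"delta_rot":[0,0,0],"linear":[0,0,0],"grip":0.035}]}}

```text
t: 17.65
tool_pos: [0.4996, 0.2991, 0.1694]
tool_rot: [-3.133, -0.226, -0.003]
contact_force: [0.5, 0.8, -0.4]
opening: 0.0425
grip_force: 40.7
```

```bash
python3 -c "
from h import *
im,d,P,ray,o=wlook('w6'); z=ctrl.get_obs()['tool_pos'][2]; to(.494,.105,.2,8.4); blobs(P,z-.005,z+.02,50);blobs(P,.125,.142,80)"
```

```text
t 17.7 pos [0.4986 0.2986 0.1675] yaw 8.268582017668738 F [ 0.1809 -0.1333 -0.4479] lin [-0.0325  0.1909 -0.0324] rz -0.13141798233126245 tilt [-0.0013 -0.0005 -1.    ] op 0.042453545440521406
0.16248501492061035 0.18748501492061034 5781 [280.0988 278.4548] [0.5026 0.2989 0.1815] [0.0436 0.0687 0.0168]
0.125 0.142 164 [515.6768 272.3537] [0.4942 0.1084 0.1316] [0.0095 0.01   0.0111]
0.125 0.142 205 [492.9268 328.7951] [0.4378 0.1032 0.1312] [0.0169 0.0146 0.0131]
```

View pics/w6.png

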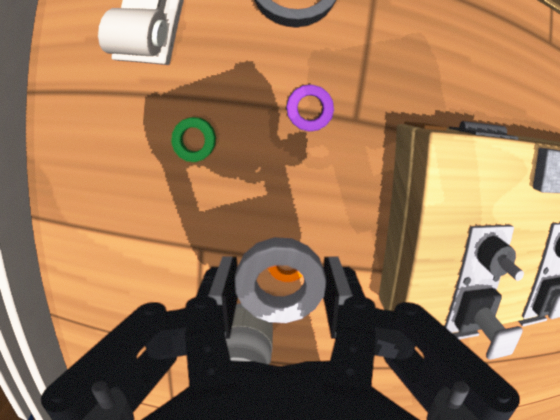

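The ring is held level at (280,280). Carrying it over the left pin.

Call:
{"name": "jog_arm", "arguments": {"steps": [{"delta_rot":[0,0,0],"linear":[-0.004,0.02,0],"grip":0.035},{"delta_rot":[0,0,0],"linear":[-0.0055,0.03,0],"grip":0.035},{"delta_rot":[0,0,0],"linear":[-0.0055,0.03,0],"grip":0.035},{"delta_rot":[0,0,0],"linear":[-0.0055,0.03,0],"grip":0.035},{"delta_rot":[0,0,0],"linear":[-0.0055,0.03,0],"grip":0.035},{"delta_rot":[0,0,0],"linear":[-0.0055,0.03,0],"grip":0.035},{"delta_rot":[0,0,0],"linear":[-0.0029,0.021,0],"grip":0.035},{"delta_rot":[0,0,0],"linear":[0,0,0.015],"grip":0.035},{"delta_rot":[0,0,0],"linear":[0,0,0],"grip":0.035},{"delta_rot":[0,0,0],"linear":[0,0,0],"grip":0.035}]}}

```text
t: 18.7
tool_pos: [0.4913, 0.1055, 0.1512]
tool_rot: [-3.133, -0.228, 0.007]
contact_force: [0.4, 0.0, -0.9]
opening: 0.0423
grip_force: 40.8
```

```bash
python3 -c "
from h import *
im,d,P,ray,o=wlook('w7'); z=ctrl.get_obs()['tool_pos'][2]; to(.494,.105,.11,8.4); blobs(P,.120,.141,30);blobs(P,.155,.18,50)"
```

```text
t 18.75 pos [0.4919 0.1057 0.1521] yaw 8.331546311783683 F [-0.6623 -0.1182 -0.2507] lin [0.0021 0.001  0.0421] rz -0.06845368821631759 tilt [-0.0026  0.0001 -1.    ] op 0.04201010502245323
0.12 0.141 58 [557.069  234.4655] [ 0.5249 -0.1074  0.123 ] [0.0088 0.0056 0.0069]
0.12 0.141 353 [453.711  243.6544] [ 0.5105 -0.0005  0.1303] [0.0106 0.0096 0.0166]
0.12 0.141 185 [278.8486 325.0432] [0.4408 0.0984 0.1316] [0.0087 0.0171 0.016 ]
0.155 0.18 6710 [279.9949 279.3478] [0.495  0.1055 0.1652] [0.0441 0.0692 0.025 ]
```

View pics/w7.png

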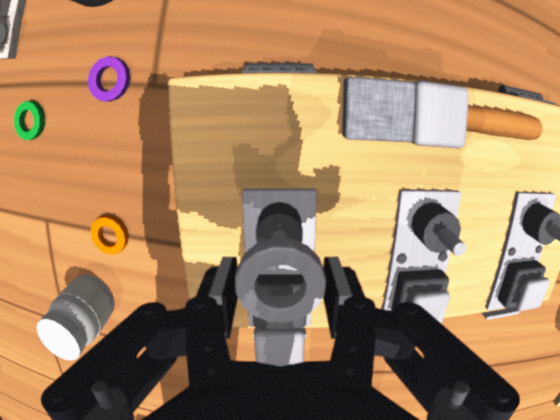

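The ring at (280,283) sits over the left pin within a couple of mm, against 7 mm of clearance. I'll lower it gently.

Call:
{"name": "jog_arm", "arguments": {"steps": [{"delta_rot":[0,0,0],"linear":[0.0012,0.0005,0.005],"grip":0.035},{"delta_rot":[0,0,0],"linear":[0,0,0.005],"grip":0.035},{"delta_rot":[0,0,0],"linear":[0,0,0.005],"grip":0.035},{"delta_rot":[0,0,0],"linear":[0,0,0.005],"grip":0.035},{"delta_rot":[0,0,0],"linear":[0,0,0.003],"grip":0.035},{"delta_rot":[0,0,0],"linear":[0,0,0],"grip":0.035},{"delta_rot":[0,0,0],"linear":[0,0,0],"grip":0.035}]}}

```text
t: 19.45
tool_pos: [0.494, 0.1045, 0.1305]
tool_rot: [-3.133, -0.226, -0.0]
contact_force: [0.8, 0.0, -0.6]
opening: 0.042
grip_force: 40.8
```

Call:
{"name": "jog_arm", "arguments": {"steps": [{"delta_rot":[0,0,0],"linear":[0,0,0.004],"grip":0.035},{"delta_rot":[0,0,0],"linear":[0,0,0.004],"grip":0.035},{"delta_rot":[0,0,0],"linear":[0,0,0.004],"grip":0.035},{"delta_rot":[0,0,0],"linear":[0,0,0.002],"grip":0.035},{"delta_rot":[0,0,0],"linear":[0,0,0],"grip":0.035},{"delta_rot":[0,0,0],"linear":[0,0,0],"grip":0.035}]}}

```text
t: 20.05
tool_pos: [0.4939, 0.1046, 0.1165]
tool_rot: [3.133, 0.226, -0.0]
contact_force: [-0.5, -0.2, -0.7]
opening: 0.0422
grip_force: 40.8
```

```bash
python3 -c "
from h import *
im,d,P,ray,o=wlook('w8'); to(.494,.105,.11,8.4); blobs(P,.115,.122,30);blobs(P,.123,.141,50)"
```

```text
t 20.1 pos [0.494  0.1046 0.1166] yaw 8.267646077173044 F [ 0.0987  0.5102 -0.1594] lin [ 0.     -0.0004  0.0066] rz -0.13235392282695635 tilt [ 0.0002 -0.     -1.    ] op 0.04211889286535995
0.115 0.122 137 [280.8686 242.8248] [0.5121 0.1062 0.1208] [0.0115 0.036  0.004 ]
0.115 0.122 139 [467.554  263.3381] [0.5111 0.0006 0.1185] [0.0095 0.0069 0.0069]
0.115 0.122 109 [276.4128 268.789 ] [0.4969 0.1062 0.1189] [0.0051 0.0091 0.0067]
0.115 0.122 59 [293.3729 292.7627] [0.485  0.0959 0.1205] [0.0111 0.009  0.0038]
0.115 0.122 441 [550.8005 322.2721] [ 0.4647 -0.1139  0.117 ] [0.0311 0.0319 0.0039]
0.115 0.122 215 [458.8512 330.7535] [ 0.4618 -0.0169  0.117 ] [0.0143 0.0196 0.0041]
0.115 0.122 240 [276.6917 351.1958] [0.4409 0.0983 0.1186] [0.0101 0.0178 0.0069]
0.123 0.141 6392 [279.604  280.0804] [0.497  0.1046 0.1303] [0.0438 0.0693 0.018 ]
0.123 0.141 414 [479.7126 275.4589] [ 0.5105 -0.0005  0.1312] [0.0104 0.0108 0.0136]
0.123 0.141 233 [277.1416 360.0343] [0.4416 0.098  0.1267] [0.0086 0.0168 0.0093]
```

View pics/w8.png

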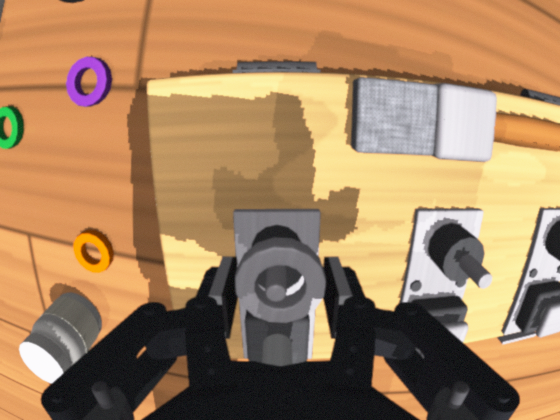

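The pin tip at (276,291) shows through the ring's hole. Lowering the last few mm.

Call:
{"name": "jog_arm", "arguments": {"steps": [{"delta_rot":[0,0,0],"linear":[0,0,0.002],"grip":0.035},{"delta_rot":[0,0,0],"linear":[0,0,0.002],"grip":0.035},{"delta_rot":[0,0,0],"linear":[0,0,0.0005],"grip":0.035},{"delta_rot":[0,0,0],"linear":[0,0,0],"grip":0.035},{"delta_rot":[0,0,0],"linear":[0,0,0],"grip":0.035}]}}

```text
t: 20.6
tool_pos: [0.4939, 0.1046, 0.112]
tool_rot: [-3.133, -0.227, 0.0]
contact_force: [-0.3, 0.2, 0.0]
opening: 0.0424
grip_force: 40.8
```

Call:
{"name": "jog_arm", "arguments": {"steps": [{"delta_rot":[0,0,0],"linear":[0,0,0.001],"grip":0.035},{"delta_rot":[0,0,0],"linear":[0,0,0],"grip":0.035},{"delta_rot":[0,0,0],"linear":[0,0,0],"grip":0.046},{"delta_rot":[0,0,0],"linear":[0,0,0],"grip":0.052},{"delta_rot":[0,0,0],"linear":[0,0,0],"grip":0.06},{"delta_rot":[0,0,0],"linear":[0,0,0],"grip":0.06},{"delta_rot":[0,0,0],"linear":[0,0,0],"grip":0.06}]}}

```text
t: 21.3
tool_pos: [0.494, 0.1046, 0.1111]
tool_rot: [3.133, 0.226, 0.0]
contact_force: [-0.5, -0.0, -0.3]
opening: 0.0599
grip_force: 0.0
```

Call:
{"name": "jog_arm", "arguments": {"steps": [{"delta_rot":[0,0,0],"linear":[0,0,-0.01],"grip":0.06},{"delta_rot":[0,0,0],"linear":[0,0,-0.02],"grip":0.06},{"delta_rot":[0,0,0],"linear":[0,0,-0.04],"grip":0.06},{"delta_rot":[0,0,0],"linear":[-0.01,0,-0.04],"grip":0.06},{"delta_rot":[0,0,0],"linear":[-0.03,0,-0.02],"grip":0.06},{"delta_rot":[0,0,0],"linear":[0,0,0],"grip":0.06},{"delta_rot":[0,0,0],"linear":[0,0,0],"grip":0.06}]}}

```text
t: 22.0
tool_pos: [0.4546, 0.0989, 0.2422]
tool_rot: [3.133, 0.226, 0.005]
contact_force: [-0.2, 0.2, -0.9]
opening: 0.06
grip_force: 0.0
```

```bash
python3 -c "
from h import *
im,d,P,ray,o=wlook('w9'); to(.494,.105,.11,8.4); blobs(P,.105,.1175,150);blobs(P,.1185,.127,100);blobs(P,.128,.141,20);blobs(P,.143,.155,50)
z=P[(np.hypot(P[...,0]-.4942,P[...,1]-.1055)<.024)&(P[...,2]>.117)&(P[...,2]<.128)]; A=np.c_[z[:,:2]-z[:,:2].mean(0),np.ones(len(z))];print(len(z),np.linalg.lstsq(A,z[:,2],rcond=None)[0])"
```

```text
t 22.05 pos [0.4543 0.0988 0.2408] yaw 8.26421298870645 F [ 0.4549  0.1036 -0.4573] lin [ 0.0401 -0.0004  0.1308] rz -0.13578701129354975 tilt [ 0.0002  0.0001 -1.    ] op 0.06005163515469999
0.105 0.1175 652 [397.5951 153.6104] [0.5101 0.0005 0.1102] [0.0293 0.0298 0.0121]
0.105 0.1175 450 [280.7133 154.52  ] [0.4924 0.1032 0.111 ] [0.0223 0.0227 0.0091]
0.105 0.1175 474 [493.7553 159.4662] [ 0.5257 -0.1074  0.1101] [0.0295 0.0288 0.0123]
0.105 0.1175 521 [394.3781 217.9232] [ 0.4521 -0.0086  0.1163] [0.0345 0.0319 0.0124]
0.105 0.1175 441 [488.3628 217.4853] [ 0.4669 -0.1168  0.1159] [0.0321 0.032  0.0124]
0.1185 0.127 1518 [279.8551 154.8011] [0.4938 0.1042 0.1222] [0.0427 0.0425 0.0059]
0.128 0.141 117 [277.1538 157.0598] [0.4938 0.1063 0.1346] [0.0089 0.0092 0.0085]
0.128 0.141 126 [408.9603 159.6349] [ 0.5093 -0.0012  0.1339] [0.0095 0.01   0.009 ]
0.128 0.141 96 [509.0833 164.9583] [ 0.5255 -0.1097  0.1334] [0.0097 0.0104 0.0086]
0.143 0.155 1312 [277.4009 234.2424] [0.4358 0.0977 0.15  ] [0.0319 0.0327 0.0078]
1555 [ 0.005  -0.0006  0.1222]
```

View pics/w9.png

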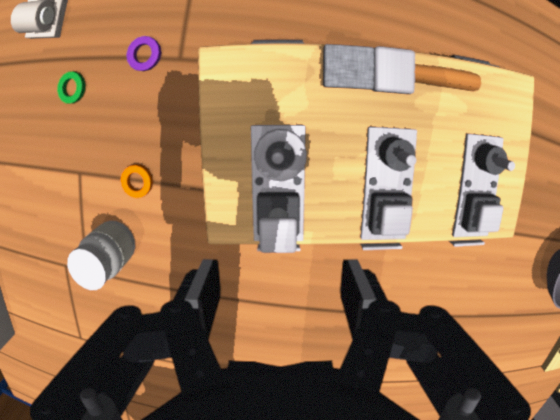

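The ring lies flat on the boss around the left pin at (280,155), about 2 mm off-centre with its top at z = 0.122. The left pad is up, the other two are down, and the gripper is clear.

```bash
python3 -c "
from station import ctrl
print(ctrl.finish_job())"
```

```text
the job is handed in; nothing more can be done
None
```

The job is handed in with no verdict returned: the right and middle latches are clicked down, and the left one proved too stiff (about 15 N held for 1 s, only about 2 mm down), sprang back up and now has the steel ring tag flat on its boss.

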